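# Tip the sorted gemstones into their box and close it

## Task

Take the sorting tray by its black handle and tip it with its open edge low over the open blue box, so that all four purple stones slide off into the box; none may fall on the bench and your fingers may not touch the stones. Set the empty tray back flat in the middle of its dark green mat, and lay the blue cover into the recess of the box so that it sits flush. Leave the bottles, the jar and the other things on the bench where they stand.

Things in the scene. Friction and masses are not known exactly. Their poses are not given: they have to be found in the camera images.
- pad: Dark green sorting mat, 170 (its x) x 130 (its y) x 3 mm thick, fixed flat on the white bench; the tray starts on it. Origin: centre of its underside, on the bench. z up.
- tray_c (a point): Aluminium sorting tray (scoop, about 0.16 kg) carrying the stones: floor 130 mm long (x) x 92 wide (y), 3 thick; walls 4 thick, 26 high on both long sides and the back (-x) end; open at the front (+x) end, where stones slide out. Point: centre of the floor's top, 3 mm above the underside. z up. Friction 0.5 to 0.7: stones slide once it is tipped 26 to 36 degrees.
- tray_lip (a point): Middle of the tray's open front edge (top of the floor), 65 mm along the tray's x from tray_c. Same axes as tray_c.
- tray_grip (a point): Point on the tray's straight black handle, on its centre line: a bar 20 mm wide (tray y), 14 thick, 92 long, that climbs backwards (-x) from the middle of the back wall at 50 degrees above level. The point lies 60 mm up it, 32 short of its end: tray_c + (-105, 0, +59) mm in tray axes. Same axes as tray_c. Gripped across its 20 mm width.
- box: Open square gem box, blue outside, white inside, fixed to the bench: 144 x 144 mm, 76 high; cavity 116 x 116 mm from its floor (5 mm above the bench) up to a level ledge at 68 mm; above the ledge a square recess 128 x 128 mm, 8 deep, up to the rim, for the cover. Origin: centre of its underside; x and y along its sides, z up.
- cover_grip (a point): The box's cover, lying right way up: blue plate 124 x 124 x 8 mm, 0.16 kg, with an upright wooden grip block in its middle, 44 mm long (x), 16 thick (y), 8 to 46 mm above the underside. Point: on the cover's axis, 31 mm above its underside. x, y along the plate's sides, z up. Fits the box's recess in any of four turns, 2 mm play each side, top flush with the rim.
- stone1_c (a point): Purple faceted gemstone, about 32 mm across and 28 mm high, about 35 g, loose in the tray, flat side down. This point: its centre, 14 mm above its flat underside; z away from the flat.
- stone2_c (a point): Purple faceted gemstone, about 32 mm across and 28 mm high, about 35 g, loose in the tray, flat side down. This point: its centre, 14 mm above its flat underside; z away from the flat.
- stone3_c (a point): Purple faceted gemstone, about 32 mm across and 28 mm high, about 35 g, loose in the tray, flat side down. This point: its centre, 14 mm above its flat underside; z away from the flat.
- stone4_c (a point): Purple faceted gemstone, about 32 mm across and 28 mm high, about 35 g, loose in the tray, flat side down. This point: its centre, 14 mm above its flat underside; z away from the flat.
- dropper: Bystander: slim amber dropper bottle, 32 mm across, 85 mm high, standing. Origin: centre of its underside.
- lenspen: Bystander: slim brass lens pen standing on a dark foot, 32 mm across, 82 mm high. Origin: centre of its underside.
- parcels: Bystander: stack of folded paper parcels, 62 (x) x 47 (y) x 24 mm high. Origin: centre of its underside.
- gauge: Bystander: round steel dial gauge lying flat, 48 mm across, 15 mm high, with a 62 mm stem (x). Origin: centre of the dial's underside.
- cleaner: Bystander: blue cleaner bottle with white cap, 60 mm across, 150 mm high. Origin: centre of its underside.
- jar: Bystander: white jar with steel lid, 68 mm across, 90 mm high. Origin: centre of its underside.

How it is judged:
On the way:
1. all four stones lie in the open box (x of stone1_c in the frame of box between -0.06 and 0.06 m and y of stone1_c in the frame of box between -0.06 and 0.06 m and z of each of stone1_c, stone2_c, stone3_c, stone4_c in the frame of box below 0.066 m and x of stone2_c in the frame of box between -0.06 and 0.06 m and y of stone2_c in the frame of box between -0.06 and 0.06 m and x of stone3_c in the frame of box between -0.06 and 0.06 m and y of stone3_c in the frame of box between -0.06 and 0.06 m and x of stone4_c in the frame of box between -0.06 and 0.06 m and y of stone4_c in the frame of box between -0.06 and 0.06 m), for 0.2 s.
At the end, for the whole second after the job is handed in: All four stones are in the box below its ledge; the tray stands level (3 degrees) on its mat, its floor centre within 50 mm of the mat's centre along each mat axis; the cover lies in the recess, centred within 6 mm, level (2 degrees), underside within 3 mm of the ledge; all at rest (all of step 1 and x of tray_c in the frame of pad between -0.05 and 0.05 m and y of tray_c in the frame of pad between -0.05 and 0.05 m and z of tray_c in the frame of pad between 0.002 and 0.011 m and angle between tray_c's own z axis and vertical below 0.06 rad and x of cover_grip in the frame of box between -0.006 and 0.006 m and y of cover_grip in the frame of box between -0.006 and 0.006 m and z of cover_grip in the frame of box between 0.095 and 0.102 m and angle between cover_grip's own z axis and vertical below 0.035 rad and linear speed of each of stone1, stone2, stone3, stone4, tray, cover below 0.03 m/s); the robot touches nothing.
It fails at once if a stone falls on the bench ((height (world z) of stone1_c below 0.017 m and horizontal distance between stone1_c and box above 0.09 m) or (height (world z) of stone2_c below 0.017 m and horizontal distance between stone2_c and box above 0.09 m) or (height (world z) of stone3_c below 0.017 m and horizontal distance between stone3_c and box above 0.09 m) or (height (world z) of stone4_c below 0.017 m and horizontal distance between stone4_c and box above 0.09 m)).
It fails at once if the fingers touch a stone (contact force between any of stone1, stone2, stone3, stone4 and the fingers above 0.5 N).
It fails at once if the tray is tipped (over 30 degrees) with its open edge high up, more than about 115 mm above the box's rim (angle between tray_c's own z axis and vertical above 0.52 rad and height (world z) of tray_lip above 0.19 m).
It fails at once if a bystander is moved more than 25 mm (distance of any of dropper, lenspen, parcels, gauge, cleaner, jar from where it was at the start of the episode above 0.025 m).
It also fails if it takes over 72 s, if anything falls off the work surface, if the arm or the gripper's body presses on something with over 40 N, if the wrist force passes 120 N, or if a joint passes its speed limit or range.

## Robot

A 7-joint arm with a two-finger parallel gripper is mounted at the origin on the work surface. World frame = base frame: x ahead of the robot, y to its left, z up, the work surface at z = 0. Lengths are in m, angles in rad, forces in N, time in s.
With the tool pointing down it reaches from about 0.425 to 0.875 m from the base axis. Payload 4.7 kg.
Tool frame: the origin (TCP) lies between the finger pads; the fingertips stand 14 mm ahead of it and the grasp point (between the pads) lies 5 mm behind it; z points along the fingers, y is the line along which they close (so a half turn about z gives the same grasp; the last joint's range is limited). The gripper opens to 87 mm and grips with 3 to 60 N. Pads are 19 mm wide; open, the fingers measure 117 mm over their backs; the gripper's body (75 mm by 190 mm) begins 51 mm behind the grasp point.
Start: joints at [1.327, 0.321, -0.07, 1.45, 0.023, 1.371, -0.057], TCP at [0.166, -0.629, 0.237] pointing down, gripper open.
Joint ranges: [-2.86, 2.86], [-0.3, 2.09], [-1.38, 1.24], [0.06, 2.45], [-1.56, 4.7], [0.09, 2.05], [-2.69, 2.69]. Speed limits (rad/s): [2.57, 2.57, 3.14, 3.14, 3.14, 3.14, 3.14].

## Interface

Orientations are given as a rotation vector (axis times angle).
In Python, from bench import ctrl gives the robot as it stands.
- The arm moves only by the tool step_arm, never from a script. Its argument "commands" is a list of rows, each an object with "travel": the shift along the tool's x, y, z in m, a list of three; "turn": the turn, a rotation vector about the tool's x, y, z in degrees, a list of three. A call has 1 to 5 rows; each row is the pose to reach, as a shift and turn from the pose commanded when the call began, along the tool's axes at that moment; what a row does not reach only later rows make up. A row lasts 1/10 s, in which the tool goes at most 50 mm and 8.59 degrees, less where a joint would pass 70% of its speed; a pose out of reach is approached as far as the arm can. A call with a gripper value outside its range is refused whole. "gripper" is the opening, from 0 (shut) to 1 (fully open), set as the call begins (left out, the last holds). The fingers move at their own pace and stop on an object; "force" is the grip in N (left out, the last holds). Time passes only in rows, so rows that repeat a pose let the fingers close. It gives the time, the measured TCP pose, the force, the opening and the grip force at its end, in the units of the state.
- ctrl.get_state(): the state, without advancing time (a new reading comes with each control period).
- ctrl.get_image(name): name is "scene" or "side" or "wrist"; returns the picture (480x640x3 uint8, red, green, blue); there is no depth.
- ctrl.camera_model(name): a dict with "fx", "fy", "cx", "cy" (pixels), "R" (3x3) and "t" (3): a world point X has camera coordinates R X + t; the wrist camera has in their place "T_tool_cam" (4x4, takes a point from camera to tool coordinates, whose origin is the TCP and whose axes are the flange's). Camera axes: x right, y down, z forward; pixel columns grow to the right and rows downward; lengths in m; the calibration is good to about 2 mm. A picture is of the moment at which its call begins: read the wrist's pose just before it. camera_model takes no time and is no camera call.
- ctrl.close_job(): hands the job in; it is judged then, once.
The state is a dict: "time": time; "joint_positions": joint angles; "qd": joint speeds; "joint_torque": joint torques, N m; "position": TCP position; "tool_rot": TCP orientation; "ft_force": force on the tool from outside, world axes, zero at the start; "torque": the same for the moment, N m; "grip_width": opening from 0.0 (shut) to 1.0 (fully open); "grip_force": force on a finger pad.
Only numpy, scipy, OpenCV 4.12 (cv2) and the standard library are available. Lean on these libraries where they do the work, as an engineer would, in place of code of your own. Each camera call takes 0.05 s, during which the arm holds its last target. There are 200 camera calls.

## Working session

There is one attempt and no reset: what is moved stays moved. The work goes in short steps, Python scripts to look and compute and a tool call to move; the robot and the scene stay as the last step left them, time stands still between calls to the robot, and variables do not carry over. Pictures are saved under pics/ and viewed, at most 12 in all, crops included, and the job is handed in when it is done.

Besides the shell and the picture viewer there is one more tool, called after "Request:" as name(argument=value, ...), one argument or row to a line, values as JSON. step_arm: Moves the arm, as the interface text tells. Its arguments: {"type":"object","properties":{"commands":{"type":"array"},"gripper":{"type":"number"},"force":{"type":"number"}},"required":["commands"]}

```bash
ls; mkdir -p pics; python3 - <<'E'
from bench import ctrl
import cv2, numpy as np
s=ctrl.get_state(); print(s)
for n in ("scene","side"):
    im=ctrl.get_image(n); cv2.imwrite(f"pics/{n}0.png",im[:,:,::-1]); print(n,ctrl.camera_model(n))
print(ctrl.camera_model("wrist"))
E
```

```text
pics
{'time': 0.0, 'joint_positions': array([ 1.32708997,  0.32182176, -0.07008778,  1.45167188,  0.02255543,
        1.37078153, -0.05691726]), 'qd': array([-5.56787833e-05,  6.17852664e-04,  1.59754566e-03,  6.74507829e-04,
        1.65672070e-04, -1.61780633e-04, -4.69260249e-04]), 'joint_torque': array([ 1.78640512e-04, -4.91282487e+01, -4.03545108e-01, -3.12526417e+01,
       -6.38935785e-02,  4.36822081e-02,  1.68460974e-04]), 'position': array([ 0.16556087, -0.62802162,  0.23546386]), 'tool_rot': array([-3.11366948e+00, -4.03611233e-01,  4.64960426e-04]), 'ft_force': array([ 0.30992834,  0.40197808, -1.20803518]), 'torque': array([-0.0316925 , -0.03167464, -0.00940396]), 'grip_force': 0.0, 'grip_width': 1.0037252628933213}
scene {'fx': 591.836657511917, 'fy': 591.836657511917, 'cx': 317.09463243276304, 'cy': 239.8310128912398, 'R': array([[ 0.82479993,  0.56529973,  0.01188653],
       [ 0.44551488, -0.6367959 , -0.62929125],
       [-0.34816888,  0.52433501, -0.77707865]]), 't': array([-0.48193724, -0.22694448,  1.41733974])}
side {'fx': 442.29601579373724, 'fy': 442.29601579373724, 'cx': 318.3064258183825, 'cy': 231.49587048609646, 'R': array([[ 0.91562742, -0.40188983, -0.01053542],
       [-0.24620915, -0.53983771, -0.80495733],
       [ 0.31781674,  0.73963492, -0.59323916]]), 't': array([-0.54882108,  0.20119882,  0.87022637])}
{'fx': 414.0103751066209, 'fy': 414.0103751066209, 'cx': 316.52848722666096, 'cy': 238.2743573667295, 'T_tool_cam': array([[-3.23368098e-04, -9.66262684e-01, -2.57558383e-01,
         7.05924028e-02],
       [ 9.99999910e-01, -2.41820811e-04, -3.48292462e-04,
         3.15018524e-04],
       [ 2.74259032e-04, -2.57558472e-01,  9.66262675e-01,
        -1.49504433e-01],
       [ 0.00000000e+00,  0.00000000e+00,  0.00000000e+00,
         1.00000000e+00]])}
```

View pics/scene0.png

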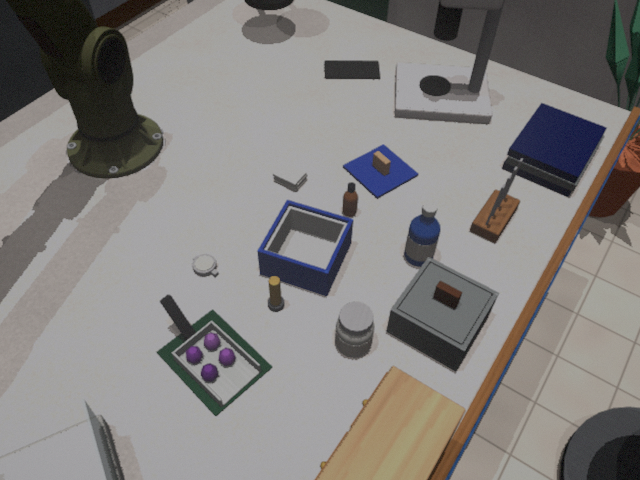

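View pics/side0.png

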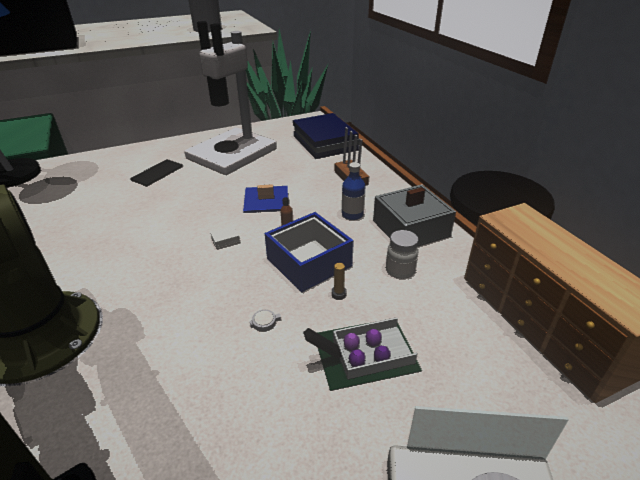

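The scene view shows the tray on its mat (handle top at about 168,300, tray at 215,360). It also shows the box (305,245), cover (380,170), lens pen (275,295), dropper (350,200), cleaner (423,240), jar (355,328), gauge (204,264) and parcels (290,178). The side view agrees, with the box at (308,245) and the tray at (365,350).

```bash
cat > h.py <<'E'
import cv2, numpy as np
from bench import ctrl
from scipy.spatial.transform import Rotation as Rn
def ray(cam,uv,T=None):
    m=ctrl.camera_model(cam); uv=np.atleast_2d(uv).astype(float)
    d=np.c_[(uv[:,0]-m["cx"])/m["fx"],(uv[:,1]-m["cy"])/m["fy"],np.ones(len(uv))]
    if cam=="wrist":
        s=T; R=Rn.from_rotvec(s["tool_rot"]).as_matrix(); A=R@m["T_tool_cam"][:3,:3]; c=R@m["T_tool_cam"][:3,3]+s["position"]
    else: A=m["R"].T; c=-A@m["t"]
    return c,d@A.T
def plane(cam,uv,z,T=None):
    c,d=ray(cam,uv,T); return c+d*((z-c[2])/d[:,2])[:,None]
def tri(a,b):
    A=np.zeros((3,3));q=np.zeros(3)
    for cam,uv in (a,b):
        c,d=ray(cam,uv); d=d[0]/np.linalg.norm(d); P=np.eye(3)-np.outer(d,d); A+=P;q+=P@c
    return np.linalg.solve(A,q)
def quad(mask,mn=200):
    """largest contours with simplified polygons"""
    cs,h=cv2.findContours(mask.astype(np.uint8),cv2.RETR_CCOMP,cv2.CHAIN_APPROX_NONE)
    return [(cv2.contourArea(c),hh[3]>=0,cv2.approxPolyDP(cv2.convexHull(c),0.02*cv2.arcLength(cv2.convexHull(c),True),True)[:,0]) for c,hh in zip(cs,h[0]) if cv2.contourArea(c)>mn]
E
python3 - <<'E'
from h import *
np.set_printoptions(precision=3,suppress=True)
for n in ("scene","side"):
    im=cv2.imread(f"pics/{n}0.png"); hsv=cv2.cvtColor(im,cv2.COLOR_BGR2HSV); H,S,V=cv2.split(hsv)
    print("==",n)
    for nm,mk,z in (("green",(H>50)&(H<90)&(S>90),.003),("blue",(H>105)&(H<128)&(S>120),0),("purple",(H>130)&(H<160)&(S>90),.024)):
        for a,hole,p in quad(mk,60):
            m=p.mean(0)
            if not(140<m[0]<440 and 140<m[1]<420): continue
            zz={"blue":.076 if abs(m[0]-305)<25 and abs(m[1]-245)<25 else .008}.get(nm,z)
            print(nm,a,hole,"px",p.tolist(),"\n",plane(n,p,zz)[:,:2].tolist() if nm!="purple" else plane(n,m,zz)[:,:2])
by={"dropper":((350,213),(287,225)),"lenspen":((275,306),(339,295)),"cleaner":((421,260),(352,213)),"jar":((354,345),(401,272)),"gauge":((204,265),(264,320)),"parcels":((290,180),(226,240))}
for k,(a,b) in by.items(): print(k,plane("scene",a,.005)[0,:2],plane("side",b,.005)[0,:2])
print("handle end",tri(("scene",(168,298)),("side",(308,333))))
print("handle base",tri(("scene",(187,333)),("side",(338,346))))
E
```

```text
== scene
blue 370.0 False px [[411, 223], [417, 217], [435, 220], [439, 228], [438, 233], [430, 238], [422, 238], [413, 233], [410, 227]] 
 [[0.7016815360723967, 0.18301384619016414], [0.7040649502603543, 0.205447370623549], [0.7398430587707773, 0.22008800913305515], [0.7571847077151204, 0.20484453338251207], [0.7617719098382253, 0.1912470548429872], [0.7542660468009594, 0.16942007615720633], [0.7405231695983701, 0.15980404070217613], [0.7185332830491973, 0.16098169574001864], [0.7053420071277836, 0.17193106030662353]]
blue 4062.5 False px [[287, 201], [352, 220], [327, 273], [258, 251]] 
 [[0.48624032354017377, 0.032980777853217624], [0.6222554596134253, 0.06573806942372584], [0.6536760424658195, -0.07042656607567832], [0.517526703893987, -0.1027344873408158]]
blue 3516.0 True px [[289, 202], [348, 221], [325, 270], [263, 250]] 
 [[0.4912064817048927, 0.033086490297570825], [0.6171523031169962, 0.058958327111303], [0.6468183805873613, -0.06685871047945824], [0.5238245553217828, -0.09539013573522648]]
blue 1907.0 False px [[383, 145], [416, 175], [377, 196], [344, 165]] 
 [[0.5277540
[... 2469 characters left out ...]
px [[384, 346], [386, 347], [388, 351], [388, 357], [380, 359], [375, 355], [375, 350], [379, 346]] 
 [[ 0.581 -0.328]]
purple 133.0 False px [[354, 333], [357, 337], [358, 341], [356, 345], [351, 347], [346, 344], [344, 340], [345, 336], [347, 334]] 
 [[ 0.542 -0.282]]
purple 135.0 False px [[371, 329], [377, 330], [380, 335], [379, 340], [373, 343], [367, 340], [366, 336], [367, 332]] 
 [[ 0.583 -0.29 ]]
dropper [0.578 0.135] [0.57  0.136]
lenspen [ 0.588 -0.148] [ 0.582 -0.15 ]
cleaner [0.765 0.11 ] [0.749 0.116]
jar [ 0.757 -0.133] [ 0.741 -0.142]
gauge [ 0.413 -0.152] [ 0.414 -0.152]
parcels [0.413 0.141] [0.41  0.139]
handle end [ 0.457 -0.282  0.084]
handle base [ 0.508 -0.299  0.04 ]
```

```bash
python3 - <<'E'
from h import *
np.set_printoptions(precision=3,suppress=True)
for n,reg in (("scene",(150,280,300,420)),("side",(300,430,310,395))):
    im=cv2.imread(f"pics/{n}0.png").astype(int); B,G,R=im[:,:,0],im[:,:,1],im[:,:,2]
    mk=(G>R+12)&(G>B+3); k=np.zeros_like(mk); k[reg[2]:reg[3],reg[0]:reg[1]]=1
    for a,hole,p in quad(mk&k,60):
        P=plane(n,p,.003)[:,:2]; print(n,a,hole,p.tolist(),P.tolist(),P.mean(0))
    # handle: dark neutral pixels
    dk=(im.max(2)<60)&k&(abs(R-G)<12)
    dk=cv2.morphologyEx(dk.astype(np.uint8),cv2.MORPH_OPEN,np.ones((3,3)))
    for c in cv2.findContours(dk,cv2.RETR_EXTERNAL,cv2.CHAIN_APPROX_NONE)[0]:
        if cv2.contourArea(c)>60: print("dark",cv2.minAreaRect(c),cv2.boxPoints(cv2.minAreaRect(c)).round().tolist())
E
```

```text
scene 1584.5 False [[212, 310], [271, 366], [215, 415], [157, 352]] [[0.4946443976242163, -0.22291303127297651], [0.6575496640145172, -0.2521233002056964], [0.6350104475560401, -0.37790536633152394], [0.47182615959912866, -0.34730280481103787]] [ 0.565 -0.3  ]
dark ((178.5165252685547, 317.56341552734375), (46.02912139892578, 16.98785400390625), 64.09349060058594) [[161.0, 301.0], [176.0, 293.0], [196.0, 335.0], [181.0, 342.0]]
side 811.5 False [[420, 369], [332, 389], [325, 371], [338, 364], [416, 361]] [[0.6330166509783471, -0.3762171673670108], [0.4720672178022327, -0.34875488658345055], [0.4761739728307003, -0.31056167143394575], [0.5038659155318956, -0.30655653522230875], [0.6362376825220222, -0.3587383727794335]] [ 0.544 -0.34 ]
side 63.5 False [[331, 340], [318, 332], [330, 330], [332, 333]] [[0.5155678365108931, -0.25149313766767645], [0.5007965391978505, -0.22322558781074064], [0.524258179160658, -0.22824572362414763], [0.5246225341313829, -0.2366899482376732]] [ 0.516 -0.235]
dark ((327.5740966796875, 351.1514892578125), (59.22456359863281, 24.269859313964844), 58.73627471923828) [[302.0, 332.0], [323.0, 320.0], [353.0, 370.0], [333.0, 383.0]]
```

Request:
step_arm(
  commands=[
    {"travel": [0.041,-0.024,-0.004],"turn": [0,0,3]},
    {"travel": [0.08,-0.048,-0.009],"turn": [0,0,6]},
    {"travel": [0.122,-0.072,-0.013],"turn": [0,0,9]},
    {"travel": [0.163,-0.096,-0.018],"turn": [0,0,12]},
    {"travel": [0.204,-0.12,-0.022],"turn": [0,0,14]},
  ],
  gripper=1,
)

```text
time: 0.6
position: [0.3334, -0.4588, 0.2585]
tool_rot: [-3.141, -0.018, 0.0]
ft_force: [0.1, -0.8, -0.7]
grip_width: 1.0
grip_force: 0.0
```

```bash
python3 - <<'E'
from h import *
s=ctrl.get_state(); R=Rn.from_rotvec(s["tool_rot"]).as_matrix(); print(s["joint_positions"],s["position"],np.degrees(np.arctan2(R[1,0],R[0,0])))
print(R.T@(np.array([.48,-.288,.27])-s["position"]))
E
```

```text
[ 1.06553428  0.14306082 -0.18856528  1.62462667  0.02731928  1.37673701
 -0.68573871] [ 0.33337086 -0.45879726  0.25846984] 0.6579564312108839
[ 0.14857821 -0.16910398 -0.0115376 ]
```

Request:
step_arm(
  commands=[
    {"travel": [0.03,-0.034,-0.002],"turn": [0,0,3]},
    {"travel": [0.06,-0.068,-0.005],"turn": [0,0,6]},
    {"travel": [0.09,-0.102,-0.007],"turn": [0,0,9]},
    {"travel": [0.12,-0.136,-0.01],"turn": [0,0,11]},
    {"travel": [0.149,-0.169,-0.012],"turn": [0,0,13]},
  ],
)

```text
time: 1.1
position: [0.4799, -0.2877, 0.2705]
tool_rot: [3.123, -0.337, -0.0]
ft_force: [-0.1, 0.4, 0.6]
grip_width: 0.999
grip_force: 0.0
```

Request:
step_arm(
  commands=[
    {"travel": [0,0,0],"turn": [0,0,0]},
    {"travel": [0,0,0],"turn": [0,0,0]},
  ],
)

```text
time: 1.3
position: [0.4795, -0.2884, 0.2702]
tool_rot: [3.124, -0.329, -0.001]
ft_force: [-0.2, -0.1, -0.4]
grip_width: 1.001
grip_force: 0.0
```

```bash
python3 - <<'E'
from h import *
import pickle
s=ctrl.get_state(); im=ctrl.get_image("wrist"); cv2.imwrite("pics/w1.png",im[:,:,::-1]); pickle.dump(s,open("w1.pkl","wb")); print(s["position"],s["tool_rot"])
E
```

```text
[ 0.47951122 -0.28835092  0.27017514] [ 3.12422014e+00 -3.29469267e-01 -1.33628239e-03]
```

View pics/w1.png

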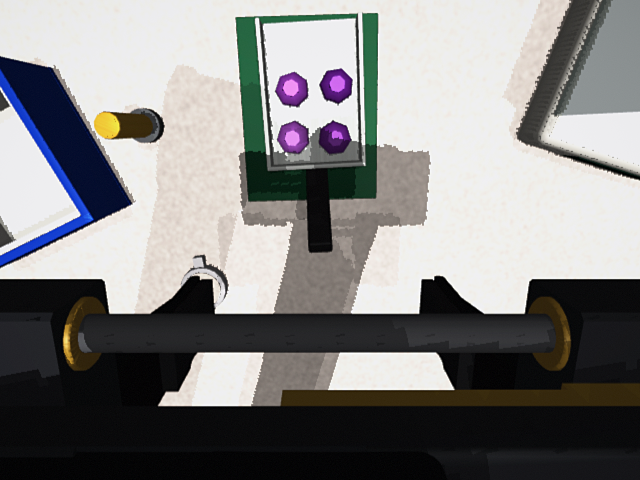

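The wrist view shows the tray wall tops running (257,18)-(268,170) on the left and (360,15)-(365,165) on the right. The handle goes from its base at about (318,169) to its end at (309..331,249), and the four stones are well clear of it.

```bash
python3 - <<'E'
from h import *
import pickle
np.set_printoptions(precision=4,suppress=True)
s=pickle.load(open("w1.pkl","rb"))
P=plane("wrist",[(259,18),(269,169),(358,16),(364,164)],.03,s); print("walls",P)
print("yaws",[np.degrees(np.arctan2(*(a-b)[1::-1])) for a,b in ((P[0],P[1]),(P[2],P[3]))], "width",np.linalg.norm(P[1]-P[3]))
print("back mid",(P[1]+P[3])/2)
print("mat",plane("wrist",[(236,17),(378,13),(249,201),(376,199)],.003,s)[:,:2].tolist())
E=plane("wrist",[(309,251),(331,249)],.0935,s); print("handle end",E,E.mean(0), np.linalg.norm(E[0]-E[1]))
for yaw in (-8,-10,-12):
    y=np.radians(yaw); u=np.array([np.cos(y),np.sin(y)]); print(yaw,"grip from end",E.mean(0)[:2]+u*21,E.mean(0)[:2]+u*.021)
E
```

```text
walls [[ 0.6472 -0.274   0.03  ]
 [ 0.5215 -0.252   0.03  ]
 [ 0.6311 -0.3569  0.03  ]
 [ 0.5075 -0.3395  0.03  ]]
yaws [np.float64(-9.930292312171035), np.float64(-8.015314574204414)] width 0.08856621750539663
back mid [ 0.5145 -0.2957  0.03  ]
mat [[0.659227386214494, -0.25170357374290186], [0.6354317109255915, -0.37882540753245186], [0.4924712148483913, -0.22088695970605704], [0.46751287258311647, -0.34757805517269785]]
handle end [[ 0.4541 -0.2766  0.0935]
 [ 0.452  -0.2947  0.0935]] [ 0.4531 -0.2856  0.0935] 0.01815392872078537
-8 grip from end [21.2487 -3.2083] [ 0.4739 -0.2886]
-10 grip from end [21.134  -3.9323] [ 0.4738 -0.2893]
-12 grip from end [20.9942 -4.6518] [ 0.4736 -0.29  ]
```

Request:
step_arm(
  commands=[
    {"travel": [-0.004,0.002,0.045],"turn": [0,0,-3]},
    {"travel": [-0.004,0.002,0.09],"turn": [0,0,-3]},
    {"travel": [-0.004,0.002,0.135],"turn": [0,0,-3]},
    {"travel": [-0.004,0.002,0.175],"turn": [0,0,-3]},
    {"travel": [-0.004,0.002,0.21],"turn": [0,0,-3]},
  ],
)

```text
time: 1.85
position: [0.4722, -0.2924, 0.0581]
tool_rot: [3.131, -0.258, -0.004]
ft_force: [-1.1, -0.3, 0.2]
grip_width: 1.005
grip_force: 0.0
```

Request:
step_arm(
  commands=[
    {"travel": [0,0,0],"turn": [0,0,0]},
    {"travel": [0,0,0],"turn": [0,0,0]},
    {"travel": [0,0,0],"turn": [0,0,0]},
    {"travel": [0,0,0],"turn": [0,0,0]},
    {"travel": [0,0,0],"turn": [0,0,0]},
  ],
  gripper=0.1,
  force=55,
)

```text
time: 2.35
position: [0.4757, -0.2914, 0.0623]
tool_rot: [3.13, -0.253, 0.004]
ft_force: [0.2, 0.4, 0.1]
grip_width: 0.632
grip_force: 0.0
```

Request:
step_arm(
  commands=[
    {"travel": [0,0,0],"turn": [0,0,0]},
    {"travel": [0,0,0],"turn": [0,0,0]},
    {"travel": [0,0,0],"turn": [0,0,0]},
    {"travel": [0,0,0],"turn": [0,0,0]},
    {"travel": [0,0,0],"turn": [0,0,0]},
  ],
)

```text
time: 2.85
position: [0.4747, -0.2903, 0.0605]
tool_rot: [-3.131, 0.252, 0.0]
ft_force: [-0.0, 0.5, 0.8]
grip_width: 0.223
grip_force: 54.9
```

Request:
step_arm(
  commands=[
    {"travel": [0,0,-0.005],"turn": [0,0,0]},
    {"travel": [0,0,-0.015],"turn": [0,0,0]},
    {"travel": [0,0,-0.03],"turn": [0,0,0]},
    {"travel": [0,0,-0.045],"turn": [0,0,0]},
    {"travel": [0,0,-0.06],"turn": [0,0,0]},
  ],
)

```text
time: 3.35
position: [0.4751, -0.2908, 0.1225]
tool_rot: [3.131, -0.253, 0.002]
ft_force: [0.4, -0.1, -3.2]
grip_width: 0.226
grip_force: 54.9
```

Request:
step_arm(
  commands=[
    {"travel": [0,0,-0.015],"turn": [0,0,0]},
    {"travel": [0,0,-0.03],"turn": [0,0,0]},
    {"travel": [0,0,-0.045],"turn": [0,0,0]},
    {"travel": [0,0,-0.055],"turn": [0,0,0]},
    {"travel": [0,0,-0.06],"turn": [0,0,0]},
  ],
)

```text
time: 3.85
position: [0.4752, -0.2909, 0.182]
tool_rot: [3.13, -0.253, 0.002]
ft_force: [-0.1, -0.9, -3.2]
grip_width: 0.225
grip_force: 54.9
```

```bash
python3 - <<'E'
from h import *
s=ctrl.get_state(); print(s["position"],s["tool_rot"],s["ft_force"],s["torque"],s["joint_positions"])
a=ctrl.get_image("side")[200:440,220:540]; b=ctrl.get_image("wrist")
cv2.imwrite("pics/lift.png",np.hstack([cv2.resize(a,(400,300)),cv2.resize(b,(400,300))])[:,:,::-1])
E
```

```text
[ 0.47522148 -0.29087634  0.18198315] [ 3.13046040e+00 -2.52667504e-01  2.30936805e-03] [-0.05890682 -0.90253166 -3.24670114] [ 0.01163696  0.25965484 -0.00239305] [ 0.8177989   0.17622548 -0.35097535  1.74914049  0.06443413  1.22570448
 -1.28175884]
```

View pics/lift.png

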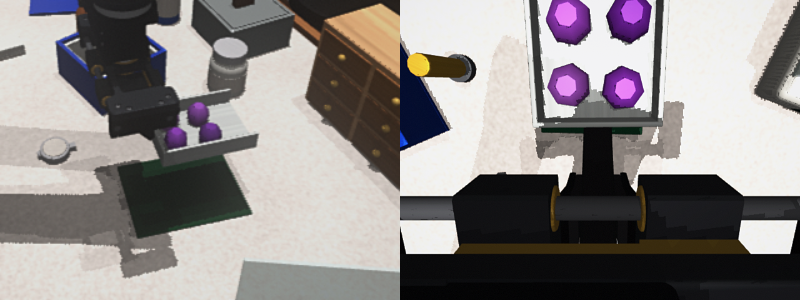

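The side crop shows the tray hanging level below the gripper with its stones resting. The wrist crop shows all four stones forward of the back wall, so the tray can be swung to the box.

Request:
step_arm(
  commands=[
    {"travel": [0.005,-0.004,0],"turn": [0,0,-4]},
    {"travel": [0.013,-0.011,0],"turn": [0,0,-11]},
    {"travel": [0.023,-0.018,0],"turn": [0,0,-19]},
    {"travel": [0.033,-0.025,0],"turn": [0,0,-27]},
    {"travel": [0.042,-0.033,0],"turn": [0,0,-35]},
  ],
)

```text
time: 4.45
position: [0.5214, -0.2646, 0.1794]
tool_rot: [-3.059, -0.709, 0.002]
ft_force: [0.3, 0.0, -3.4]
grip_width: 0.222
grip_force: 54.9
```

Request:
step_arm(
  commands=[
    {"travel": [0.011,0,0],"turn": [0,0,-7]},
    {"travel": [0.021,-0.001,0],"turn": [0,0,-14]},
    {"travel": [0.032,-0.002,0],"turn": [0,0,-21]},
    {"travel": [0.043,-0.002,0],"turn": [0,0,-28]},
    {"travel": [0.054,-0.003,0],"turn": [0,0,-35]},
  ],
)

```text
time: 4.95
position: [0.5687, -0.2386, 0.1794]
tool_rot: [-2.705, -1.595, 0.002]
ft_force: [0.3, 1.2, -4.0]
grip_width: 0.226
grip_force: 54.9
```

Request:
step_arm(
  commands=[
    {"travel": [0.011,0.006,0],"turn": [0,0,-8]},
    {"travel": [0.022,0.012,0],"turn": [0,0,-16]},
    {"travel": [0.032,0.018,0],"turn": [0,0,-23]},
    {"travel": [0.04,0.024,0],"turn": [0,0,-30]},
    {"travel": [0.045,0.028,0],"turn": [0,0,-35]},
  ],
)

```text
time: 5.45
position: [0.6156, -0.2124, 0.1794]
tool_rot: [-2.1, -2.335, -0.0]
ft_force: [-0.1, 1.1, -3.1]
grip_width: 0.222
grip_force: 54.9
```

Request:
step_arm(
  commands=[
    {"travel": [0,0,0],"turn": [0,0,-3]},
    {"travel": [0,0,0],"turn": [0,0,-6]},
    {"travel": [0,0,0],"turn": [0,0,-7.5]},
    {"travel": [0,0,0],"turn": [0,0,-7.5]},
  ],
)

```text
time: 5.85
position: [0.6149, -0.2132, 0.1797]
tool_rot: [-1.95, -2.462, 0.001]
ft_force: [-0.5, -0.2, -3.0]
grip_width: 0.22
grip_force: 54.9
```

```bash
python3 - <<'E'
from h import *
s=ctrl.get_state(); R=Rn.from_rotvec(s["tool_rot"]).as_matrix(); print(s["position"],R,s["torque"],s["joint_positions"])
print("lip",s["position"]+R@[.17,0,.0545])
a=ctrl.get_image("scene")[140:380,150:470]; b=ctrl.get_image("wrist")
cv2.imwrite("pics/over.png",np.hstack([cv2.resize(a,(400,300)),cv2.resize(b,(400,300))])[:,:,::-1])
E
```

```text
[ 0.61492038 -0.21321668  0.17974842] [[-2.29097473e-01  9.73403078e-01 -8.92152258e-04]
 [ 9.73403388e-01  2.29097767e-01  2.41264912e-04]
 [ 4.39238098e-04 -8.13150848e-04 -9.99999573e-01]] [-0.22236267 -0.16497826  0.04768117] [ 0.78906275  0.42852536 -0.65203472  1.50390389  0.26471422  1.29961754
  0.34053654]
lip [ 0.57592518 -0.04772495  0.12532312]
```

View pics/over.png

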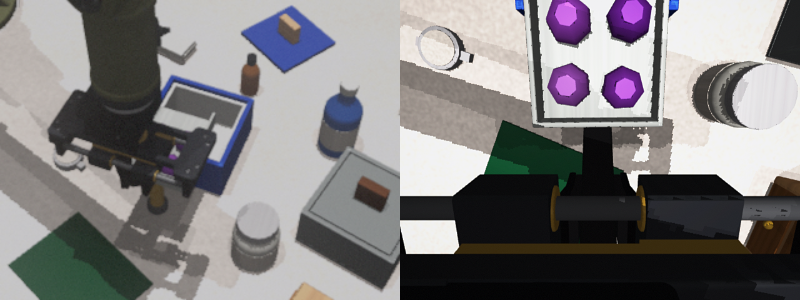

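The scene crop shows the tray over the box with the lip inside the near wall. The wrist crop shows the box's corners peeking out evenly beside the tray, so I can start tipping.

Request:
step_arm(
  commands=[
    {"travel": [0.004,0,-0.007],"turn": [0,-4,0]},
    {"travel": [0.009,0,-0.013],"turn": [0,-8,0]},
    {"travel": [0.015,0,-0.019],"turn": [0,-12,0]},
    {"travel": [0.022,0,-0.025],"turn": [0,-16,0]},
    {"travel": [0.029,0,-0.03],"turn": [0,-20,0]},
  ],
)

```text
time: 6.45
position: [0.6086, -0.1841, 0.2112]
tool_rot: [1.769, 2.233, -0.313]
ft_force: [-0.0, 0.1, -3.9]
grip_width: 0.223
grip_force: 54.9
```

```bash
cat > l.py <<'E'
from h import *
s=ctrl.get_state(); R=Rn.from_rotvec(s["tool_rot"]).as_matrix(); np.set_printoptions(precision=3,suppress=True)
print(s["position"],"tilt",np.degrees(np.arccos(-R[2,2])),"lip",s["position"]+R@[.17,0,.0545],s["joint_positions"],s["ft_force"],s["grip_width"])
E
python3 l.py
```

```text
[ 0.609 -0.184  0.211] tilt 20.14552019877036 lip [ 0.577 -0.047  0.101] [ 0.613  0.267 -0.64   1.666  0.535  1.223  0.051] [-0.001  0.097 -3.866] 0.22272258153289629
```

Request:
step_arm(
  commands=[
    {"travel": [0.003,0,-0.009],"turn": [0,-3,0]},
    {"travel": [0.007,0,-0.0175],"turn": [0,-6,0]},
    {"travel": [0.011,0,-0.026],"turn": [0,-9,0]},
    {"travel": [0.015,0,-0.034],"turn": [0,-12,0]},
    {"travel": [0.02,0,-0.042],"turn": [0,-15,0]},
  ],
)

```text
time: 6.95
position: [0.6008, -0.1517, 0.2435]
tool_rot: [1.624, 2.049, -0.512]
ft_force: [-0.0, -0.5, -3.5]
grip_width: 0.224
grip_force: 54.9
```

Request:
step_arm(
  commands=[
    {"travel": [0.002,0,-0.006],"turn": [0,-2,0]},
    {"travel": [0.004,0,-0.012],"turn": [0,-4,0]},
    {"travel": [0.007,0,-0.0175],"turn": [0,-6,0]},
    {"travel": [0.009,0,-0.023],"turn": [0,-8,0]},
    {"travel": [0.012,0,-0.029],"turn": [0,-10,0]},
  ],
)

```text
time: 7.45
position: [0.5949, -0.126, 0.2604]
tool_rot: [1.523, 1.921, -0.629]
ft_force: [1.0, -0.5, -2.2]
grip_width: 0.223
grip_force: 54.9
```

Request:
step_arm(
  commands=[
    {"travel": [0,0,0],"turn": [0,0,0]},
    {"travel": [0,0,0],"turn": [0,0,0]},
    {"travel": [0,0,0],"turn": [0,0,0]},
    {"travel": [0,0,0],"turn": [0,0,0]},
    {"travel": [0,0,0],"turn": [0,0,0]},
  ],
)

```text
time: 7.95
position: [0.5948, -0.1274, 0.2601]
tool_rot: [1.524, 1.922, -0.631]
ft_force: [-0.1, 0.7, -2.2]
grip_width: 0.226
grip_force: 54.9
```

```bash
python3 l.py; python3 - <<'E'
from h import *
a=ctrl.get_image("side")[160:340,200:440]; b=ctrl.get_image("wrist")
cv2.imwrite("pics/tip.png",np.hstack([cv2.resize(a,(400,300)),cv2.resize(b,(400,300))])[:,:,::-1])
E
```

```text
[ 0.595 -0.127  0.26 ] tilt 44.990019757118866 lip [ 0.576 -0.048  0.101] [ 0.34   0.224 -0.675  1.786  0.939  1.401 -0.378] [-0.117  0.666 -2.238] 0.22586156384070652
```

View pics/tip.png

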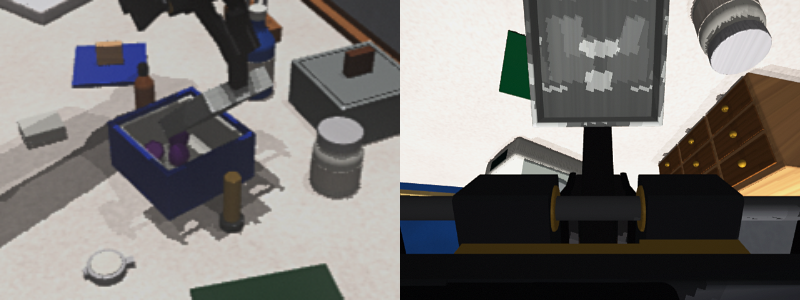

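The side crop shows the stones in the box and the tray empty. The wrist force fell by 1.3 N, which matches four stones of 35 g. I'll return the tray now.

Request:
step_arm(
  commands=[
    {"travel": [-0.0095,0,0.021],"turn": [0,8,0]},
    {"travel": [-0.015,0,0.042],"turn": [0,16,0]},
    {"travel": [-0.018,0,0.063],"turn": [0,24,0]},
    {"travel": [-0.017,0,0.084],"turn": [0,32,0]},
    {"travel": [-0.0125,0,0.1045],"turn": [0,40,0]},
  ],
)

```text
time: 8.55
position: [0.6146, -0.209, 0.1966]
tool_rot: [1.907, 2.408, -0.078]
ft_force: [0.3, 0.4, -2.7]
grip_width: 0.23
grip_force: 54.9
```

Request:
step_arm(
  commands=[
    {"travel": [-0.004,0,0.01],"turn": [0,5,0]},
    {"travel": [-0.004,0,0.01],"turn": [0,5,0]},
    {"travel": [-0.004,0,0.01],"turn": [0,5,0]},
  ],
)

```text
time: 8.85
position: [0.6148, -0.2119, 0.185]
tool_rot: [1.95, 2.463, -0.002]
ft_force: [1.3, 0.0, -2.2]
grip_width: 0.219
grip_force: 54.9
```

```bash
python3 l.py
```

```text
[ 0.615 -0.212  0.185] tilt 0.058217634106441145 lip [ 0.576 -0.046  0.13 ] [ 0.769  0.417 -0.626  1.5    0.249  1.305  0.349] [ 1.345  0.046 -2.21 ] 0.21926429439732764
```

Request:
step_arm(
  commands=[
    {"travel": [-0.002,-0.011,0],"turn": [0,0,7.5]},
    {"travel": [-0.004,-0.022,0],"turn": [0,0,15]},
    {"travel": [-0.006,-0.033,0],"turn": [0,0,22.5]},
    {"travel": [-0.009,-0.044,0],"turn": [0,0,30]},
    {"travel": [-0.011,-0.055,0],"turn": [0,0,37.5]},
  ],
)

```text
time: 9.35
position: [0.5644, -0.232, 0.1868]
tool_rot: [2.635, 1.705, -0.0]
ft_force: [0.8, -0.2, -1.4]
grip_width: 0.225
grip_force: 54.9
```

Request:
step_arm(
  commands=[
    {"travel": [-0.008,-0.007,0],"turn": [0,0,7.5]},
    {"travel": [-0.017,-0.015,0],"turn": [0,0,15]},
    {"travel": [-0.025,-0.022,0],"turn": [0,0,22.5]},
    {"travel": [-0.034,-0.03,0],"turn": [0,0,30]},
    {"travel": [-0.042,-0.037,0],"turn": [0,0,37.5]},
  ],
)

```text
time: 9.85
position: [0.5134, -0.2552, 0.1867]
tool_rot: [3.044, 0.767, 0.001]
ft_force: [-0.1, 0.2, -1.6]
grip_width: 0.224
grip_force: 54.9
```

Request:
step_arm(
  commands=[
    {"travel": [-0.011,-0.001,0],"turn": [0,0,7.5]},
    {"travel": [-0.022,-0.001,0],"turn": [0,0,15]},
    {"travel": [-0.033,-0.002,0],"turn": [0,0,22.5]},
    {"travel": [-0.045,-0.003,0],"turn": [0,0,30]},
    {"travel": [-0.056,-0.003,0],"turn": [0,0,37.5]},
  ],
)

```text
time: 10.35
position: [0.4628, -0.2791, 0.1866]
tool_rot: [3.129, -0.251, 0.001]
ft_force: [-0.4, 1.5, -2.2]
grip_width: 0.225
grip_force: 54.9
```

Request:
step_arm(
  commands=[
    {"travel": [0,0,0.03],"turn": [0,0,0]},
    {"travel": [0,0,0.06],"turn": [0,0,0]},
    {"travel": [0,0,0.08],"turn": [0,0,0]},
    {"travel": [0,0,0.09],"turn": [0,0,0]},
    {"travel": [0,0,0.09],"turn": [0,0,0]},
  ],
)

```text
time: 10.85
position: [0.4623, -0.2798, 0.095]
tool_rot: [-3.132, 0.246, 0.002]
ft_force: [0.2, -0.1, -2.0]
grip_width: 0.224
grip_force: 54.9
```

```bash
python3 l.py; python3 - <<'E'
from h import *
a=ctrl.get_image("side")[270:420,260:460]; b=ctrl.get_image("wrist")
cv2.imwrite("pics/set.png",np.hstack([cv2.resize(a,(400,300)),cv2.resize(b,(400,300))])[:,:,::-1])
E
```

```text
[ 0.462 -0.28   0.095] tilt 0.08352427448619955 lip [ 0.63  -0.306  0.04 ] [ 0.797  0.226 -0.336  1.878  0.086  1.052 -1.302] [ 0.161 -0.064 -2.006] 0.2241647440478877
```

View pics/set.png

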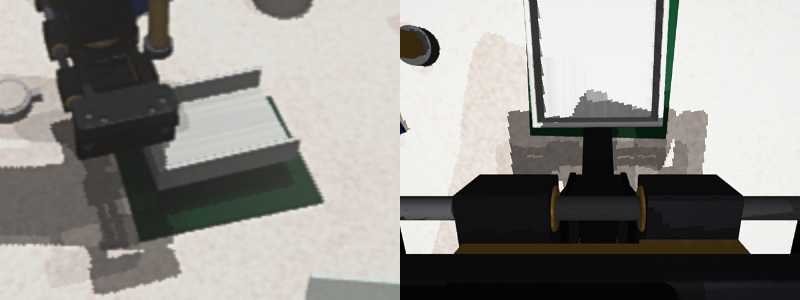

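The tray is empty and hovers level about 34 mm above the middle of the mat. I'll lower it, release and rise.

Request:
step_arm(
  commands=[
    {"travel": [0,0,0.012],"turn": [0,0,0]},
    {"travel": [0,0,0.022],"turn": [0,0,0]},
    {"travel": [0,0,0.029],"turn": [0,0,0]},
    {"travel": [0,0,0.033],"turn": [0,0,0]},
    {"travel": [0,0,0.0345],"turn": [0,0,0]},
  ],
)

```text
time: 11.45
position: [0.4617, -0.2822, 0.0605]
tool_rot: [-3.131, 0.253, 0.002]
ft_force: [-3.6, 0.9, 5.8]
grip_width: 0.223
grip_force: 54.9
```

Request:
step_arm(
  commands=[
    {"travel": [0,0,0],"turn": [0,0,0]},
    {"travel": [0,0,0],"turn": [0,0,0]},
    {"travel": [0,0,0],"turn": [0,0,0]},
    {"travel": [0,0,0],"turn": [0,0,0]},
    {"travel": [0,0,0],"turn": [0,0,0]},
  ],
  gripper=0.8,
)

```text
time: 11.95
position: [0.4624, -0.2824, 0.0611]
tool_rot: [3.131, -0.253, 0.001]
ft_force: [-0.6, -0.3, 0.1]
grip_width: 0.593
grip_force: 0.0
```

Request:
step_arm(
  commands=[
    {"travel": [0,0,-0.02],"turn": [0,0,0]},
    {"travel": [0,0,-0.06],"turn": [0,0,0]},
    {"travel": [0,0,-0.11],"turn": [0,0,0]},
    {"travel": [0,0,-0.16],"turn": [0,0,0]},
    {"travel": [0,0,-0.2],"turn": [0,0,0]},
  ],
)

```text
time: 12.45
position: [0.4627, -0.2824, 0.2642]
tool_rot: [3.13, -0.252, 0.004]
ft_force: [0.0, -0.4, -0.5]
grip_width: 0.795
grip_force: 0.0
```

```bash
python3 l.py; python3 - <<'E'
from h import *
import pickle
s=ctrl.get_state(); im=ctrl.get_image("wrist"); cv2.imwrite("pics/w2.png",im[:,:,::-1]); pickle.dump(s,open("w2.pkl","wb"))
E
```

```text
[ 0.463 -0.282  0.264] tilt 0.17982255146861123 lip [ 0.631 -0.31   0.21 ] [ 0.816  0.093 -0.338  1.672  0.032  1.379 -1.258] [ 0.004 -0.424 -0.499] 0.7945028076235591
```

Request:
step_arm(
  commands=[
    {"travel": [0.003,-0.028,0],"turn": [0,0,-8.4]},
    {"travel": [0.007,-0.056,0],"turn": [0,0,-16.8]},
    {"travel": [0.01,-0.084,0],"turn": [0,0,-25.2]},
    {"travel": [0.014,-0.112,0],"turn": [0,0,-33.6]},
    {"travel": [0.017,-0.14,0],"turn": [0,0,-42]},
  ],
)

```text
time: 13.0
position: [0.5017, -0.1457, 0.2607]
tool_rot: [3.011, 0.895, 0.0]
ft_force: [0.5, -0.4, 0.2]
grip_width: 0.798
grip_force: 0.0
```

Request:
step_arm(
  commands=[
    {"travel": [0.021,-0.019,0],"turn": [0,0,-8.4]},
    {"travel": [0.043,-0.037,0],"turn": [0,0,-16.8]},
    {"travel": [0.064,-0.056,0],"turn": [0,0,-25.2]},
    {"travel": [0.085,-0.074,0],"turn": [0,0,-33.6]},
    {"travel": [0.107,-0.093,0],"turn": [0,0,-42]},
  ],
)

```text
time: 13.5
position: [0.5413, -0.0098, 0.2607]
tool_rot: [2.49, 1.914, -0.0]
ft_force: [0.8, 0.1, 0.5]
grip_width: 0.796
grip_force: 0.0
```

Request:
step_arm(
  commands=[
    {"travel": [0.028,0,0],"turn": [0,0,-8.4]},
    {"travel": [0.056,0.001,0],"turn": [0,0,-16.8]},
    {"travel": [0.085,0.001,0],"turn": [0,0,-25.2]},
    {"travel": [0.113,0.002,0],"turn": [0,0,-33.6]},
    {"travel": [0.141,0.002,0],"turn": [0,0,-42]},
  ],
)

```text
time: 14.0
position: [0.5804, 0.1258, 0.2606]
tool_rot: [1.639, 2.68, -0.0]
ft_force: [0.8, 1.1, -0.1]
grip_width: 0.8
grip_force: 0.0
```

Request:
step_arm(
  commands=[
    {"travel": [0.021,0.02,0],"turn": [0,0,-8.4]},
    {"travel": [0.042,0.04,0],"turn": [0,0,-16.8]},
    {"travel": [0.063,0.058,0],"turn": [0,0,-25.2]},
    {"travel": [0.084,0.078,0],"turn": [0,0,-33.6]},
    {"travel": [0.103,0.096,0],"turn": [0,0,-42]},
  ],
  gripper=0.6,
)

```text
time: 14.5
position: [0.6196, 0.2613, 0.2604]
tool_rot: [-0.569, -3.089, -0.0]
ft_force: [-0.2, 0.9, -0.0]
grip_width: 0.602
grip_force: 0.0
```

Request:
step_arm(
  commands=[
    {"travel": [0,0,0],"turn": [0,0,0]},
    {"travel": [0,0,0],"turn": [0,0,0]},
    {"travel": [0,0,0],"turn": [0,0,0]},
  ],
)

```text
time: 14.8
position: [0.6197, 0.2586, 0.2606]
tool_rot: [0.583, 3.087, -0.002]
ft_force: [-0.3, -0.8, -0.9]
grip_width: 0.602
grip_force: 0.0
```

```bash
python3 l.py; python3 - <<'E'
from h import *
import pickle
s=ctrl.get_state(); im=ctrl.get_image("wrist"); cv2.imwrite("pics/w3.png",im[:,:,::-1]); pickle.dump(s,open("w3.pkl","wb"))
b=cv2.imread("pics/w2.png")
im2=ctrl.get_image("scene")[:,:,::-1]; cv2.imwrite("pics/scene3.png",im2)
c=cv2.resize(im2[180:420,140:460],(400,300))
cv2.imwrite("pics/cmp.png",np.vstack([np.hstack([cv2.resize(b,(400,300)),c]),np.hstack([cv2.resize(im[:,:,::-1],(400,300)),np.zeros((300,400,3),np.uint8)])]))
E
```

```text
[0.62  0.259 0.261] tilt 0.07551388553220711 lip [0.461 0.32  0.206] [ 0.186  0.501 -0.904  1.33   0.389  1.492  0.511] [-0.319 -0.807 -0.856] 0.6018068451675843
```

View pics/cmp.png

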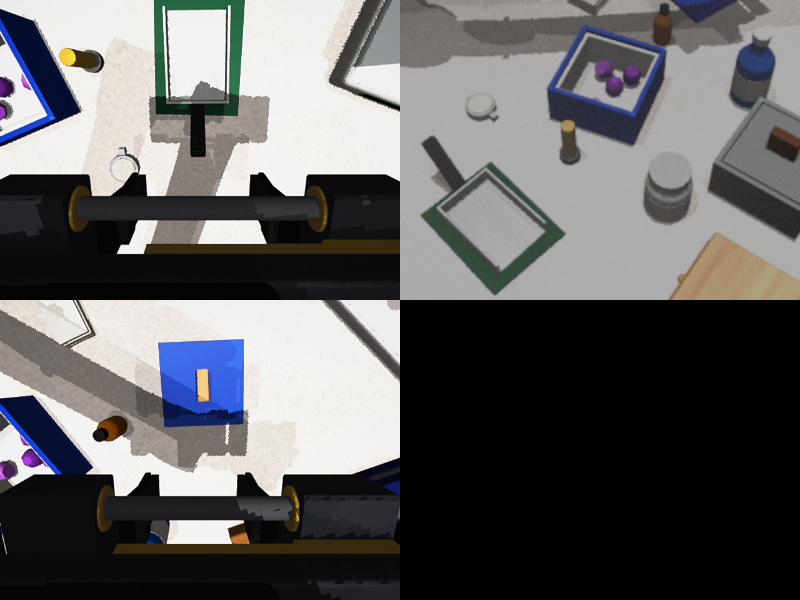

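The tray lies in the middle of its mat with the handle free, and stones show in the box. The cover fills (317..487, 63..250) in full-size wrist pixels, with its grip block at about (405,138) lying along the tool's x.

```bash
python3 - <<'E'
from h import *
import pickle
np.set_printoptions(precision=4,suppress=True)
s=pickle.load(open("w3.pkl","rb")); im=cv2.imread("pics/w3.png"); H,S,V=cv2.split(cv2.cvtColor(im,cv2.COLOR_BGR2HSV))
k=np.zeros(H.shape,bool); k[40:280,290:510]=1
m=(H>105)&(H<130)&(S>120)&k
c=max(cv2.findContours(m.astype(np.uint8),cv2.RETR_EXTERNAL,cv2.CHAIN_APPROX_NONE)[0],key=cv2.contourArea)
p=cv2.approxPolyDP(cv2.convexHull(c),12,True)[:,0]; P=plane("wrist",p,.008,s)[:,:2]; print(p.tolist(),P.tolist(),P.mean(0))
print("cover",cv2.minAreaRect(plane("wrist",c[:,0],.008,s)[:,:2].astype(np.float32)*1000))
m=(H<25)&(S>90)&(V>150)&k
c=max(cv2.findContours(m.astype(np.uint8),cv2.RETR_EXTERNAL,cv2.CHAIN_APPROX_NONE)[0],key=cv2.contourArea)
print("block",cv2.boundingRect(c),cv2.minAreaRect(plane("wrist",c[:,0],.046,s)[:,:2].astype(np.float32)*1000))
R=Rn.from_rotvec(s["tool_rot"]).as_matrix(); print("yaw",np.degrees(np.arctan2(R[1,0],R[0,0])),s["position"])
# stones in final box, scene
E
```

```text
[[389, 63], [388, 197], [290, 201], [290, 67]] [[0.5259112829954798, 0.3653268738299893], [0.6411482753036903, 0.32503408029773506], [0.6098070123877621, 0.23418640819885986], [0.49639362458994185, 0.2808195523238748]] [0.5683 0.3013]
cover ((568.097412109375, 300.33880615234375), (96.09184265136719, 124.19621276855469), 70.13778686523438)
block (315, 110, 19, 53) ((563.5833740234375, 287.1112060546875), (15.303750991821289, 43.088470458984375), 71.22130584716797)
yaw 158.61583704584928 [0.6197 0.2586 0.2606]
```

Request:
step_arm(
  commands=[
    {"travel": [0.02,0.002,0.02],"turn": [0,0,-2]},
    {"travel": [0.045,0.005,0.06],"turn": [0,0,-2]},
    {"travel": [0.063,0.006,0.105],"turn": [0,0,-2]},
    {"travel": [0.063,0.006,0.15],"turn": [0,0,-2]},
    {"travel": [0.063,0.006,0.18],"turn": [0,0,-2]},
  ],
)

```text
time: 15.4
position: [0.5615, 0.2864, 0.0782]
tool_rot: [-0.526, -3.096, 0.005]
ft_force: [-0.1, -0.0, -0.2]
grip_width: 0.602
grip_force: 0.0
```

Request:
step_arm(
  commands=[
    {"travel": [0,0,0.02],"turn": [0,0,0]},
    {"travel": [0,0,0.035],"turn": [0,0,0]},
    {"travel": [0,0,0.045],"turn": [0,0,0]},
    {"travel": [0,0,0.0515],"turn": [0,0,0]},
    {"travel": [0,0,0.0515],"turn": [0,0,0]},
  ],
)

```text
time: 15.9
position: [0.5629, 0.2882, 0.0292]
tool_rot: [-0.525, -3.097, 0.0]
ft_force: [0.1, 0.4, -0.2]
grip_width: 0.6
grip_force: 0.0
```

Request:
step_arm(
  commands=[
    {"travel": [0,0,0],"turn": [0,0,0]},
    {"travel": [0,0,0],"turn": [0,0,0]},
    {"travel": [0,0,0],"turn": [0,0,0]},
    {"travel": [0,0,0],"turn": [0,0,0]},
    {"travel": [0,0,0],"turn": [0,0,0]},
  ],
  gripper=0.05,
  force=40,
)

```text
time: 16.4
position: [0.563, 0.2884, 0.0296]
tool_rot: [0.525, 3.097, 0.0]
ft_force: [-0.5, -0.6, -1.0]
grip_width: 0.234
grip_force: 0.0
```

Request:
step_arm(
  commands=[
    {"travel": [0,0,0],"turn": [0,0,0]},
    {"travel": [0,0,0],"turn": [0,0,0]},
  ],
)

```text
time: 16.6
position: [0.5629, 0.2883, 0.0295]
tool_rot: [0.525, 3.097, -0.0]
ft_force: [-0.4, -0.1, 1.5]
grip_width: 0.178
grip_force: 40.0
```

```bash
python3 l.py
```

```text
[0.563 0.288 0.029] tilt 0.01698676259669864 lip [ 0.402  0.344 -0.025] [ 0.126  0.616 -0.841  1.681  0.511  1.078  0.364] [-0.426 -0.097  1.489] 0.17797579774055775
```

Request:
step_arm(
  commands=[
    {"travel": [0,0,-0.015],"turn": [0,0,0]},
    {"travel": [0,0,-0.05],"turn": [0,0,0]},
    {"travel": [0,0,-0.09],"turn": [0,0,0]},
    {"travel": [0,0,-0.13],"turn": [0,0,0]},
    {"travel": [0,0,-0.17],"turn": [0,0,0]},
  ],
)

```text
time: 17.1
position: [0.5624, 0.2885, 0.2017]
tool_rot: [0.524, 3.097, 0.0]
ft_force: [0.8, -1.2, -2.1]
grip_width: 0.178
grip_force: 40.0
```

Request:
step_arm(
  commands=[
    {"travel": [-0.018,-0.018,-0.02],"turn": [0,0,-3]},
    {"travel": [-0.04,-0.04,-0.03],"turn": [0,0,-6]},
    {"travel": [-0.062,-0.063,-0.04],"turn": [0,0,-9]},
    {"travel": [-0.085,-0.086,-0.045],"turn": [0,0,-13]},
    {"travel": [-0.108,-0.109,-0.05],"turn": [0,0,-16.5]},
  ],
)

```text
time: 17.6
position: [0.6292, 0.1489, 0.2507]
tool_rot: [0.07, 3.14, -0.0]
ft_force: [0.0, 0.1, -2.5]
grip_width: 0.178
grip_force: 40.0
```

Request:
step_arm(
  commands=[
    {"travel": [-0.018,-0.033,-0.01],"turn": [0,0,-4]},
    {"travel": [-0.035,-0.065,-0.02],"turn": [0,0,-8]},
    {"travel": [-0.05,-0.095,-0.03],"turn": [0,0,-12]},
    {"travel": [-0.063,-0.12,-0.04],"turn": [0,0,-15]},
    {"travel": [-0.073,-0.135,-0.05],"turn": [0,0,-16.5]},
  ],
)

```text
time: 18.1
position: [0.696, 0.0079, 0.3001]
tool_rot: [0.374, -3.119, 0.001]
ft_force: [1.0, 0.0, -1.9]
grip_width: 0.183
grip_force: 40.0
```

Request:
step_arm(
  commands=[
    {"travel": [0,0,0],"turn": [0,0,0]},
    {"travel": [0,0,0],"turn": [0,0,0]},
    {"travel": [0,0,0],"turn": [0,0,0]},
  ],
)

```text
time: 18.4
position: [0.6944, 0.0139, 0.2992]
tool_rot: [0.381, -3.118, -0.001]
ft_force: [-0.1, 0.7, -1.7]
grip_width: 0.181
grip_force: 40.0
```

```bash
python3 l.py; python3 - <<'E'
from h import *
import pickle
s=ctrl.get_state(); im=ctrl.get_image("wrist"); cv2.imwrite("pics/w4.png",im[:,:,::-1]); pickle.dump(s,open("w4.pkl","wb"))
E
```

```text
[0.694 0.014 0.299] tilt 0.06921813765195517 lip [ 0.529 -0.027  0.245] [ 0.545  0.566 -0.97   1.196  0.457  1.599  1.483] [-0.102  0.688 -1.723] 0.18120754895662922
```

View pics/w4.png

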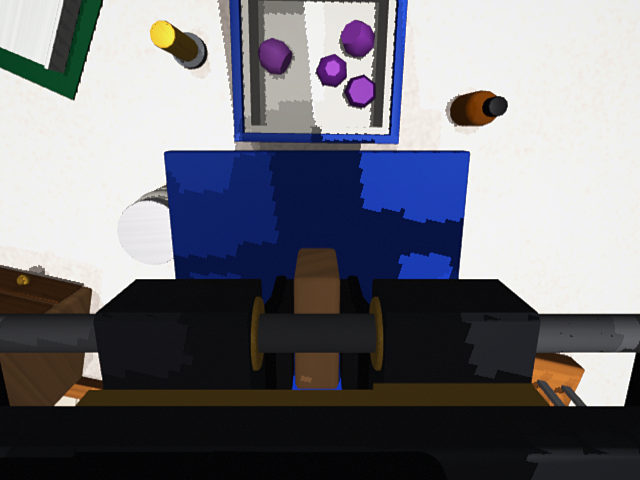

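The wrist view shows all four stones in the box at (275,55), (357,38), (332,70) and (360,92). The box's near rim is at rows 134-142 and its side rims are at about x=238 and 398. The held cover's front edge is at row 152, from x=165 to 469.

```bash
python3 - <<'E'
from h import *
import pickle
np.set_printoptions(precision=4,suppress=True)
s=pickle.load(open("w4.pkl","rb")); im=cv2.imread("pics/w4.png"); H,S,V=cv2.split(cv2.cvtColor(im,cv2.COLOR_BGR2HSV))
m=(H>105)&(H<130)&(S>110)
R=Rn.from_rotvec(s["tool_rot"]).as_matrix()
def tool(px,z): return (plane("wrist",px,z,s)-s["position"])@R
def runs(v):
    d=np.diff(np.r_[0,v.astype(int),0]); return list(zip(np.where(d==1)[0],np.where(d==-1)[0]))
L=[];Rr=[];LO=[];RO=[];N=[];NO=[]
for r in range(5,120,5):
    l=runs(m[r,220:262]); q=runs(m[r,375:420])
    if l: L.append((l[-1][1]+219.5,r)); LO.append((l[0][0]+219.5,r))
    if q: Rr.append((q[0][0]+374.5,r)); RO.append((q[-1][1]+374.5,r))
for c in range(255,380,5):
    q=runs(m[120:150,c]); 
    if q: N.append((c,q[0][0]+119.5)); NO.append((c,q[-1][1]+119.5))
for nm,p in (("L",L),("LO",LO),("R",Rr),("RO",RO)):
    P=tool(p,.076); f=np.polyfit(P[:,0],P[:,1],1); print(nm,p[0],p[-1],"y at x=.13",np.polyval(f,.13),"slope deg",np.degrees(np.arctan(f[0])), "res",np.std(P[:,1]-np.polyval(f,P[:,0])))
for nm,p in (("N",N),("NO",NO)):
    P=tool(p,.076); f=np.polyfit(P[:,1],P[:,0],1); print(nm,p[0],p[-1],"x mid",np.median(P[:,0]),"slope",np.degrees(np.arctan(f[0])),"res",np.std(P[:,0]-np.polyval(f,P[:,1])))
# cover front edge / sides
F=[(c,runs(m[144:170,c])[0][0]+143.5) for c in range(175,465,8) if runs(m[146:170,c])]
zt=s["position"][2]-.0215
P=tool(F,zt); f=np.polyfit(P[:,1],P[:,0],1); print("cover front x",np.median(P[:,0]),"slope",np.degrees(np.arctan(f[0])))
E_=[]
for r in range(158,250,10):
    row=runs(m[r,150:490]); E_.append((row[0][0]+149.5,row[-1][1]+149.5,r))
E_=np.array(E_); a=tool(E_[:,[0,2]],zt); b=tool(E_[:,[1,2]],zt); print("cover sides",np.median(a[:,1]),np.median(b[:,1]))
E
```

```text
L (np.float64(239.5), 5) (np.float64(242.5), 115) y at x=.13 -0.06276536609919696 slope deg 0.974962491146205 res 0.0003184438203345844
LO (np.float64(229.5), 5) (np.float64(233.5), 115) y at x=.13 -0.07145552705743652 slope deg 0.8869220491947116 res 0.00024155642362381292
R (np.float64(396.5), 5) (np.float64(390.5), 115) y at x=.13 0.06392958286319231 slope deg 0.6529359189144458 res 0.00024309036548616995
RO (np.float64(406.5), 5) (np.float64(399.5), 115) y at x=.13 0.07232746417925909 slope deg 1.032732555098674 res 0.00022465337454048286
N (255, np.float64(132.5)) (375, np.float64(134.5)) x mid 0.06509513519928446 slope -0.7969644526790146 res 0.00025044979365573556
NO (255, np.float64(141.5)) (375, np.float64(142.5)) x mid 0.05743704237531156 slope -0.6048162438285204 res 0.00023471348931344098
cover front x 0.0610966854335695 slope -0.02217901726298934
cover sides -0.06226717591255271 0.06179741376648113
```

Request:
step_arm(
  commands=[
    {"travel": [0.025,0,0.01],"turn": [0,0,0.85]},
    {"travel": [0.065,0,0.03],"turn": [0,0,0.85]},
    {"travel": [0.1,0.001,0.065],"turn": [0,0,0.85]},
    {"travel": [0.12,0.001,0.105],"turn": [0,0,0.85]},
    {"travel": [0.13,0.0007,0.145],"turn": [0,0,0.85]},
  ],
)

```text
time: 18.95
position: [0.5664, -0.0186, 0.1531]
tool_rot: [0.354, -3.121, 0.005]
ft_force: [0.9, 0.2, -2.7]
grip_width: 0.18
grip_force: 40.0
```

Request:
step_arm(
  commands=[
    {"travel": [0,0,0.015],"turn": [0,0,0]},
    {"travel": [0,0,0.025],"turn": [0,0,0]},
    {"travel": [0,0,0.025],"turn": [0,0,0]},
    {"travel": [0,0,0.025],"turn": [0,0,0]},
    {"travel": [0,0,0.025],"turn": [0,0,0]},
  ],
)

```text
time: 19.45
position: [0.5706, -0.0179, 0.131]
tool_rot: [-0.354, 3.119, 0.0]
ft_force: [-0.1, -0.6, -1.8]
grip_width: 0.183
grip_force: 40.0
```

```bash
python3 l.py; python3 - <<'E'
from h import *
import pickle
s=ctrl.get_state(); R=Rn.from_rotvec(s["tool_rot"]).as_matrix()
s0=pickle.load(open("w4.pkl","rb")); R0=Rn.from_rotvec(s0["tool_rot"]).as_matrix()
t=s0["position"]+R0@[.1302,.0007,.1835]; print("error in tool axes mm",R.T@(t-s["position"])*1000,"turn",np.degrees(Rn.from_matrix(R0.T@R).as_rotvec()))
a=ctrl.get_image("scene")[180:300,230:390]; b=ctrl.get_image("side")[190:295,240:380]
cv2.imwrite("pics/fit.png",np.hstack([cv2.resize(a,(400,300),interpolation=cv2.INTER_CUBIC),cv2.resize(b,(400,300),interpolation=cv2.INTER_CUBIC)])[:,:,::-1])
E
```

```text
[ 0.571 -0.018  0.131] tilt 0.165782363426365 lip [ 0.405 -0.056  0.076] [ 0.83   0.402 -1.019  1.757  0.368  1.187  1.503] [-0.094 -0.608 -1.765] 0.18291474702471397
error in tool axes mm [ 2.64490753  1.98965984 15.18700385] turn [ 0.06861602 -0.20917424  0.96617873]
```

View pics/fit.png

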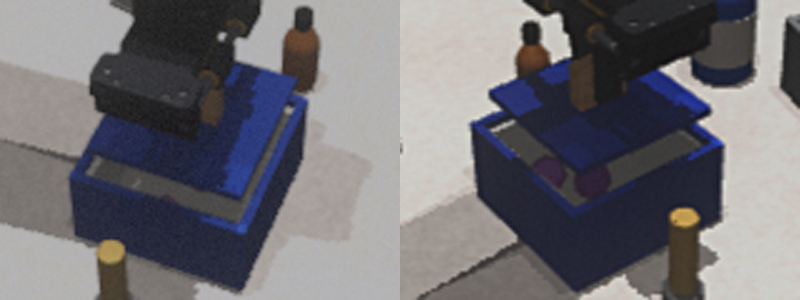

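The cover hovers level over the box, aligned with it and slightly above the rim in both views. I'll let the arm settle and re-check the residual error.

Request:
step_arm(
  commands=[
    {"travel": [0,0,0.01],"turn": [0,0,0]},
    {"travel": [0,0,0.015],"turn": [0,0,0]},
    {"travel": [0,0,0.015],"turn": [0,0,0]},
    {"travel": [0,0,0.015],"turn": [0,0,0]},
  ],
)

```text
time: 19.95
position: [0.5688, -0.0187, 0.114]
tool_rot: [0.353, -3.121, -0.0]
ft_force: [-0.8, 0.4, -1.4]
grip_width: 0.18
grip_force: 40.0
```

```bash
cat > e.py <<'E'
from h import *
import pickle
np.set_printoptions(precision=2,suppress=True)
s=ctrl.get_state(); R=Rn.from_rotvec(s["tool_rot"]).as_matrix()
s0=pickle.load(open("w4.pkl","rb")); R0=Rn.from_rotvec(s0["tool_rot"]).as_matrix()
t=s0["position"]+R0@[.1302,.0007,.2]; print("err mm",R.T@(t-s["position"])*1000,"turn",np.degrees(Rn.from_matrix(R0.T@R).as_rotvec()),s["position"],s["ft_force"])
E
python3 e.py; python3 -c "
from bench import ctrl
ctrl.get_image('side')"; python3 e.py
```

```text
err mm [ 0.6   2.32 14.69] turn [ 0.04 -0.01  1.  ] [ 0.57 -0.02  0.11] [-0.75  0.44 -1.36]
err mm [ 0.82  2.34 14.99] turn [ 0.05 -0.04  1.  ] [ 0.57 -0.02  0.11] [ 0.06  0.47 -1.89]
```

```bash
python3 - <<'E'
from h import *
np.set_printoptions(precision=4,suppress=True)
s=ctrl.get_state(); im=ctrl.get_image("wrist")[:,:,::-1]; cv2.imwrite("pics/w5.png",im); H,S,V=cv2.split(cv2.cvtColor(np.ascontiguousarray(im),cv2.COLOR_BGR2HSV))
m=(H>105)&(H<130)&(S>110); R=Rn.from_rotvec(s["tool_rot"]).as_matrix()
def tool(px,z): return (plane("wrist",px,z,s)-s["position"])@R
for r in range(110,250,10):
    x=np.where(m[r,100:540])[0]+100
    if len(x)<20: continue
    j=np.diff(np.r_[0,m[r].astype(int),0]); st=np.where(j==1)[0]; en=np.where(j==-1)[0]
    a=tool([(x.min()-.5,r),(x.max()+.5,r)],.076); print(r,list(zip(st.tolist(),en.tolist())),a[:,1],"mid mm",a[:,1].mean()*1000)
for c in range(200,450,30):
    j=np.diff(np.r_[0,m[60:250,c].astype(int),0]); st=np.where(j==1)[0]+60; print(c,list(zip(st.tolist(),(np.where(j==-1)[0]+60).tolist())),"outer x",tool((c,st[0]-.5),.076)[0,0] if len(st) else "")
E
```

```text
130 [(158, 486)] [-0.07    0.0739] mid mm 1.9371093478284183
140 [(159, 485)] [-0.07    0.0739] mid mm 1.9489586894647706
150 [(160, 185), (186, 204), (206, 224), (226, 244), (246, 265), (267, 277), (278, 284), (287, 289), (290, 291), (295, 349), (354, 369), (371, 388), (393, 407), (410, 426), (432, 445), (461, 484)] [-0.07    0.0739] mid mm 1.9609526667994162
160 [(161, 483)] [-0.07    0.0739] mid mm 1.9730939442769644
170 [(162, 482)] [-0.07    0.0739] mid mm 1.9853852521914614
180 [(163, 481)] [-0.07    0.0739] mid mm 1.9978293887331702
190 [(164, 480)] [-0.0699  0.074 ] mid mm 2.01042922211242
200 [(165, 479)] [-0.0699  0.074 ] mid mm 2.0231876927635435
210 [(166, 478)] [-0.0699  0.074 ] mid mm 2.03610781563255
220 [(167, 477)] [-0.0699  0.074 ] mid mm 2.049192682552388
230 [(168, 476)] [-0.0699  0.074 ] mid mm 2.062445464709656
240 [(169, 475)] [-0.0698  0.074 ] mid mm 2.0758694152068493
200 [(124, 142), (150, 250)] outer x 0.07179430074071676
230 [(124, 142), (150, 250)] outer x 0.0717901031623438
260 [(124, 142), (150, 250)] outer x 0.07178590534186907
290 [(124, 142), (150, 250)] outer x 0.07178170727927138
320 [(123, 142), (150, 248)] outer x 0.07219853490834796
350 [(123, 141), (151, 250)] outer x 0.07219435101705599
380 [(123, 142), (150, 250)] outer x 0.07219016688456856
410 [(123, 141), (150, 250)] outer x 0.07218598251086494
440 [(123, 141), (150, 250)] outer x 0.07218179789592419
```

```bash
python3 e.py; python3 -c "
import cv2; im=cv2.imread('pics/w5.png')[90:270,120:520]; cv2.imwrite('pics/w5c.png',cv2.resize(im,(800,360)))"
```

```text
err mm [ 0.95  2.37 15.16] turn [ 0.05 -0.05  1.01] [ 0.57 -0.02  0.11] [ 0.16  0.41 -0.76]
```

View pics/w5c.png

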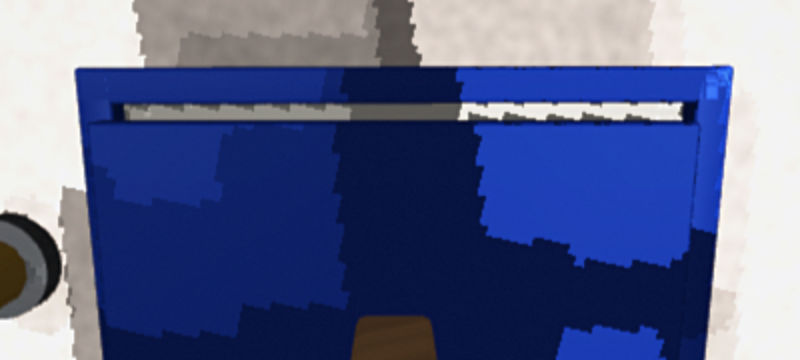

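The wrist crop shows the rim margin wider on the right than on the left, so the cover must shift by 2.2 mm in tool y and 1 mm in tool x. That agrees with the pose-based error, so I'll correct it and lower.

Request:
step_arm(
  commands=[
    {"travel": [0.001,0.0023,0],"turn": [0,0,0]},
    {"travel": [0.001,0.0023,0],"turn": [0,0,0]},
    {"travel": [0.001,0.0023,0],"turn": [0,0,0]},
    {"travel": [0.001,0.0023,0.002],"turn": [0,0,0]},
    {"travel": [0.001,0.0023,0.004],"turn": [0,0,0]},
  ],
)

```text
time: 20.55
position: [0.5675, -0.0168, 0.1103]
tool_rot: [-0.353, 3.122, -0.0]
ft_force: [0.0, -0.6, -0.9]
grip_width: 0.181
grip_force: 40.0
```

```bash
python3 e.py
```

```text
err mm [-0.13  0.18 10.98] turn [ 0.07 -0.05  1.01] [ 0.57 -0.02  0.11] [ 0.03 -0.64 -0.93]
```

Request:
step_arm(
  commands=[
    {"travel": [0,0,0.003],"turn": [0,0,0]},
    {"travel": [0,0,0.006],"turn": [0,0,0]},
    {"travel": [0,0,0.008],"turn": [0,0,0]},
    {"travel": [0,0,0.01],"turn": [0,0,0]},
    {"travel": [0,0,0.011],"turn": [0,0,0]},
  ],
)

```text
time: 21.05
position: [0.5674, -0.0167, 0.0991]
tool_rot: [0.353, -3.121, -0.0]
ft_force: [1.1, -0.1, -1.6]
grip_width: 0.176
grip_force: 40.0
```

Request:
step_arm(
  commands=[
    {"travel": [0,0,0.001],"turn": [0,0,0]},
    {"travel": [0,0,0.002],"turn": [0,0,0]},
    {"travel": [0,0,0.002],"turn": [0,0,0]},
  ],
)

```text
time: 21.35
position: [0.5676, -0.0167, 0.0974]
tool_rot: [-0.354, 3.121, -0.0]
ft_force: [-0.0, 0.5, -0.7]
grip_width: 0.181
grip_force: 40.0
```

Request:
step_arm(
  commands=[
    {"travel": [0,0,0.001],"turn": [0,0,0]},
    {"travel": [0,0,0.001],"turn": [0,0,0]},
    {"travel": [0,0,0.001],"turn": [0,0,0]},
  ],
)

```text
time: 21.65
position: [0.5676, -0.0166, 0.0974]
tool_rot: [0.353, -3.122, 0.001]
ft_force: [-1.7, -0.1, 5.5]
grip_width: 0.179
grip_force: 40.0
```

Request:
step_arm(
  commands=[
    {"travel": [0,0,0],"turn": [0,0,0]},
    {"travel": [0,0,0],"turn": [0,0,0]},
    {"travel": [0,0,0],"turn": [0,0,0]},
    {"travel": [0,0,0],"turn": [0,0,0]},
    {"travel": [0,0,0],"turn": [0,0,0]},
  ],
  gripper=0.6,
)

```text
time: 22.15
position: [0.5675, -0.0167, 0.0963]
tool_rot: [0.353, -3.122, 0.0]
ft_force: [0.2, -0.4, 0.8]
grip_width: 0.54
grip_force: 0.0
```

Request:
step_arm(
  commands=[
    {"travel": [0,0,-0.02],"turn": [0,0,0]},
    {"travel": [0,0,-0.06],"turn": [0,0,0]},
    {"travel": [0,0,-0.1],"turn": [0,0,0]},
    {"travel": [0,0,-0.14],"turn": [0,0,0]},
    {"travel": [-0.05,0,-0.17],"turn": [0,0,0]},
  ],
)

```text
time: 22.65
position: [0.6077, -0.0104, 0.2666]
tool_rot: [-0.345, 3.121, -0.012]
ft_force: [1.8, 0.5, 1.1]
grip_width: 0.599
grip_force: 0.0
```

Request:
step_arm(
  commands=[
    {"travel": [-0.04,0,0],"turn": [0,0,0]},
    {"travel": [-0.08,0,0],"turn": [0,0,0]},
    {"travel": [-0.09,0,0],"turn": [0,0,0]},
    {"travel": [-0.09,0,0],"turn": [0,0,0]},
    {"travel": [-0.09,0,0],"turn": [0,0,0]},
  ],
)

```text
time: 23.15
position: [0.6961, 0.0133, 0.2619]
tool_rot: [0.355, -3.12, 0.0]
ft_force: [1.2, -0.4, -0.7]
grip_width: 0.601
grip_force: 0.0
```

```bash
python3 - <<'E'
from h import *
a=ctrl.get_image("side"); b=ctrl.get_image("wrist")
cv2.imwrite("pics/end.png",np.hstack([cv2.resize(a[180:330,240:440],(400,300)),cv2.resize(b,(400,300))])[:,:,::-1])
E
```

```text
(no output)
```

View pics/end.png

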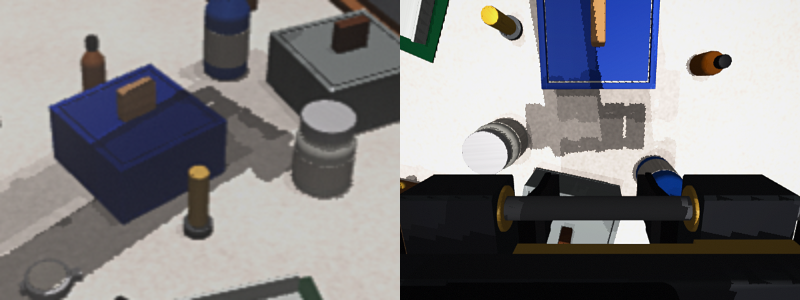

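The cover sits flush in the recess with an even gap all round, the bystanders are where they stood, and the robot touches nothing.

```bash
python3 -c "
from bench import ctrl
print(ctrl.close_job())"
```

```text
the job is handed in; nothing more can be done
None
```

The job is handed in after about 23 s: the final pictures show all four stones in the box, the empty tray flat on the middle of its mat, the cover flush in the recess, and nothing else visibly moved; no verdict came back.

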